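# Find the hidden catch on the lamp charger

## Task

One of the four flush square plates on top of the lamp charger is a concealed catch that gives way under a fingertip; the other three are fixed blanks and look just the same. Feel for it with the closed fingertips, without leaning hard on the panel, and press it fully in so that the battery door behind the plates lifts open, then take the hand away. Do not touch the door, and leave the lamp parts standing around the charger where they are.

Things in the scene. Friction and masses are not known exactly. Their poses are not given: they have to be found in the camera images.
- case: The lamp charger, a grey painted flat-topped case screwed to the bench, 200 mm (x) by 280 mm (y) by 80 mm high. Origin at the centre of its underside, on the bench; z up, x from the row of plates (side nearer the robot) to the battery door (far side), y along the row. It cannot move.
- plate1 (a point): Centre of the top face of plate 1 of the row of four, counted from the case +y end; at (-55, 99, 80) mm in the case frame. Each plate is a 50 mm square, level with the panel around it, in a 53 mm square opening, 66 mm from centre to centre. Any one of the four may be the catch.
- plate2 (a point): Centre of the top face of plate 2 of the row of four, at (-55, 33, 80) mm in the case frame. Each plate is a 50 mm square, level with the panel around it, in a 53 mm square opening, 66 mm from centre to centre. Any one of the four may be the catch.
- plate3 (a point): Centre of the top face of plate 3 of the row of four, at (-55, -33, 80) mm in the case frame. Each plate is a 50 mm square, level with the panel around it, in a 53 mm square opening, 66 mm from centre to centre. Any one of the four may be the catch.
- plate4 (a point): Centre of the top face of plate 4 of the row of four, at (-55, -99, 80) mm in the case frame. Each plate is a 50 mm square, level with the panel around it, in a 53 mm square opening, 66 mm from centre to centre. Any one of the four may be the catch.
- catch (a joint): How far the concealed catch (whichever plate it is) has been pressed in, in m: 0 flush, 0.007 fully in. It slides straight down against about 5 N of friction and stays where it is pushed; there is no spring return, and a stop at 7 mm. The fingertips must fit inside the 53 mm opening to follow it down. A blank plate does not give at all. The panel and plates stand pushes up to 70 N.
- door (a joint): Angle of the battery door, in rad: 0 shut and flush, about 0.5 when the catch is fully in. The catch lifts it through a link, in proportion to the catch's travel, and it stays up with the catch in.
- door_leaf: The battery door, a grey plastic leaf 83 mm (x) by 160 mm (y) by 5 mm in the top of the case behind the plates, level with the panel. Origin on its hinge line at (9, 0, 76.5) mm in the case frame; the hinge runs along y on the side nearer the plates, so the far edge rises, about 40 mm when open.
- bonnet_a: Brass safety lamp bonnet, loose, upright on the bench beyond the case's +y end: 68 mm diameter, 92 mm tall. Origin at the centre of its foot.
- bonnet_b: The other brass bonnet, the same size, beyond the case's +y end, farther from the robot. Origin at the centre of its foot.
- gauze_frame: Copper gauze cage frame, loose, upright beyond the case's -y end: 56 mm diameter, 100 mm tall. Origin at the centre of its foot.
- tally_peg: Pewter-grey tally peg, loose, upright beyond the case's -y end: 22 mm diameter with a 30 mm head, 55 mm tall. Origin at the centre of its foot.
Mind the look-alikes: they are no part of the job. Of the things that look like the tally_peg, take the one that is farthest to the robot's right at the start.

How it is judged:
By the outcome, as a careful person would: the job done as asked, in the order asked, and still so for the second after the job is handed in, with the robot touching nothing.
It also fails if it takes over 48 s, if anything falls off the work surface, if the arm or the gripper's body presses on something with over 40 N, if the wrist force passes 120 N, or if a joint passes its speed limit or range.

## Robot

A 7-joint arm with a two-finger parallel gripper is mounted at the origin on the work surface. World frame = base frame: x ahead of the robot, y to its left, z up, the work surface at z = 0. Lengths are in m, angles in rad, forces in N, time in s.
With the tool pointing down it reaches from about 0.4 to 0.85 m from the base axis. Payload 6.9 kg.
Tool frame: the origin (TCP) lies midway between the tips of the shut fingers; the grasp point (between the pads) lies behind it (ctrl.pinch_z is the z of the grasp point in the tool frame, in m); z points along the fingers, y is the direction in which the jaws open and shut (so a half turn about z gives the same grasp; the last joint's range is limited). The gripper opens to 85 mm and grips with 20 to 120 N. Pads are 22 mm wide; open, the fingers measure 114 mm over their backs; the gripper's body (76 mm by 85 mm) begins 54 mm behind the grasp point. The pads swing forward as they close: fully open they stand 13 mm farther back than shut.
Start: joints at [0.105, 0.507, -0.238, 1.5, 0.126, 1.149, -0.155], TCP at [0.625, -0, 0.195] pointing down, gripper open.
Joint ranges: [-3.08, 3.08], [-0.24, 2.05], [-1.43, 1.35], [0, 2.5], [-1.52, 4.66], [0.17, 1.96], [-2.89, 2.89]. Speed limits (rad/s): [2.39, 2.39, 3.14, 3.14, 3.14, 3.14, 3.14].

## Interface

Orientations are given as a unit quaternion [w, x, y, z].
In Python, from station import ctrl, get_state, vision, ticket, models gives the robot as it stands. Calls block until the motion is done:
- ctrl.movep(position, orientation): joint-space move of the TCP to a pose.
- ctrl.movel(position, frame=None, max_speed=0.15): straight line of the TCP; frame=None keeps the orientation; max_speed is the mean speed in m/s.
- ctrl.set_joints(angles): joint-space move.
- ctrl.ungrasp() and ctrl.close_gripper(force=None): open the fingers fully, or close them until they stop; force is the grip in N (None keeps the last).
- ctrl.pause(seconds).
- ctrl.ik(position, orientation): joint angles nearest the present ones, or None.
- get_state(): the state.
- vision.grab_frame(name): name is "scene" or "side" or "wrist"; returns (picture, depth): 400x640x3 uint8, blue, green, red; 400x640 float32, m along the optical axis (not along the pixel's ray), 0 where there is no reading.
- vision.camera_info(name): a dict with "mtx" (3x3 intrinsics, pixels), "R" (3x3) and "t" (3): a world point X has camera coordinates R X + t; the wrist camera has in their place "hand_eye" (4x4, takes a point from camera to tool coordinates, whose origin is the TCP and whose axes are the flange's). Camera axes: x right, y down, z forward; pixel columns grow to the right and rows downward; lengths in m; the calibration is good to about 2 mm. The wrist camera is an equidistant fisheye: a pixel r from the principal point sees the ray r / f radians off the axis. A picture is of the moment at which its call begins: read the wrist's pose just before it. camera_info takes no time and is no camera call.
A pose or a line that the arm cannot do raises ctrl.Unreachable and nothing moves.
- ticket.close_job(): hands the job in, once; it reports no verdict.
Trained networks look in the newest picture that a camera, given by its name, has taken for a name from the list of things; names that differ only in an ending like _2 or _b are one class to them, and where a whole thing is asked for, a point or a joint stands for the part that bears it (a point fixed in the world has none). Each returns a list of dicts, best first, with "p" (0 to 1); they miss things now and then, are a little off and sometimes report something else, mostly with a low value. They report only what shows in the picture. A call takes as long as a camera call. They do not tell look-alikes from the thing itself.
- models.recognise(camera, target): "point" ([column, row] in pixels, amid what is visible of it).
- models.masks_of(camera, target): "mask" (400x640 bool, what is visible of it) and "point" ([column, row] in pixels, amid what is visible of it).
The state is a dict: "time": time; "qpos": joint angles; "qd": joint speeds; "tau": joint torques, N m; "tcp_pos": TCP position; "eef_rot": TCP orientation; "contact_force": force on the tool from outside, world axes, zero at the start; "wrist_torque": the same for the moment, N m; "width": finger opening in m.
Only numpy, scipy, OpenCV 4.12 (cv2) and the standard library are available. Lean on these libraries where they do the work, as an engineer would, in place of code of your own. Each camera call takes 0.05 s, during which the arm holds its last target. There are 200 camera calls.

## Working session

There is one attempt and no reset: what is moved stays moved. The work goes in short steps, each a Python script; the robot and the scene stay as the last script left them, time stands still between calls to the robot, and variables do not carry over. Pictures are saved under pics/ and viewed, about 8 in all and at most 12, crops included, and the job is handed in when it is done.

```bash
ls; mkdir -p pics
python3 - <<'E'
from station import *
import cv2
for n in ("scene","side"):
    im,d=vision.grab_frame(n); cv2.imwrite(f"pics/{n}0.png",im)
    ci=vision.camera_info(n); print(n,ci["mtx"].tolist(),ci["R"].round(3).tolist(),ci["t"].tolist())
    for t in ("case","door_leaf"):
        for r in models.masks_of(n,t)[:2]: print(t,r["p"],r["point"],r["mask"].sum())
s=get_state();print(s["time"],s["tcp_pos"],s["eef_rot"],s["contact_force"])
E
```

```text
pics
scene [[398.8369199580571, 0.0, 318.1751010042826], [0.0, 398.8369199580571, 198.34481699993097], [0.0, 0.0, 1.0]] [[0.114, 0.993, 0.0], [0.594, -0.068, -0.802], [-0.797, 0.092, -0.598]] [-0.08296772650183287, -0.24797110321008625, 1.391803531486089]
case 0.78 [335.2, 238.3] 10153
door_leaf 0.93 [335.2, 236.3] 2096
side [[383.5954500409331, 0.0, 317.3582566162182], [0.0, 383.5954500409331, 202.17809403278565], [0.0, 0.0, 1.0]] [[0.859, -0.512, -0.01], [-0.369, -0.605, -0.705], [0.355, 0.61, -0.709]] [-0.460036750248601, 0.29808420510502387, 0.6955777001447162]
case 0.97 [339.8, 215.6] 8722
door_leaf 0.7 [350.5, 195.2] 1731
0.3 [ 6.24845842e-01 -3.14678084e-05  1.94397634e-01] [-2.06378944e-04  7.07112670e-01  7.07100835e-01 -1.94138919e-04] [ 0.42673009  0.46376477 -0.29909997]
```

Run:
```python
import cv2,numpy as np
a=cv2.imread("pics/scene0.png");b=cv2.imread("pics/side0.png")
cv2.imwrite("pics/scene1.png",cv2.resize(a[120:370,120:520],None,fx=2,fy=2,interpolation=2))
cv2.imwrite("pics/side1.png",cv2.resize(b[80:360,140:540],None,fx=2,fy=2,interpolation=2))
```

```text
(no output)
```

View pics/scene1.png

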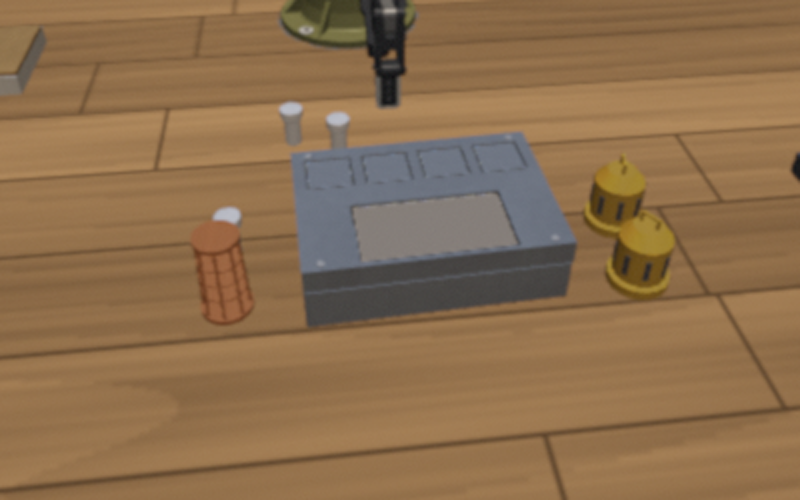

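View pics/side1.png

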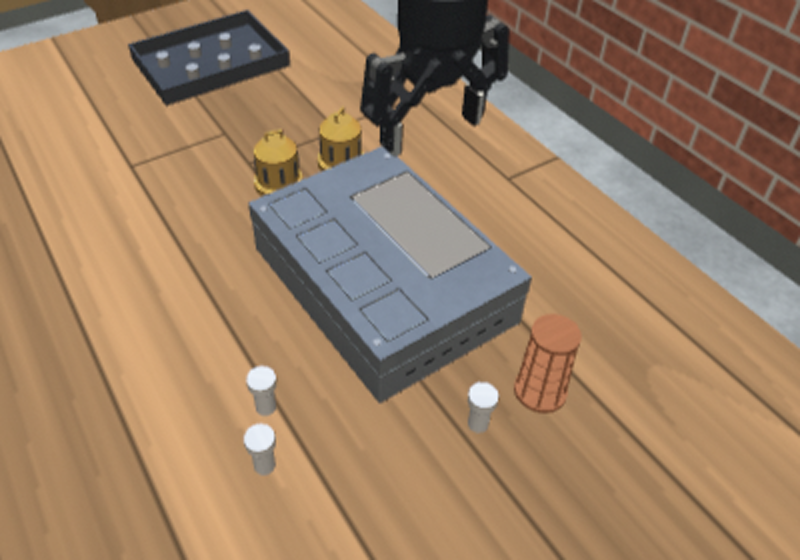

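The scene crop shows the case with the plates on the robot's side. Plate 4 is at crop (329,172) and plate 1 at (499,156). There are three peg look-alikes at crop (290,122), (338,130) and (228,218), and I won't touch any of them. The side crop shows the same layout, and nothing stands on the panel. Next I'll fit the case pose from both views.

```bash
cat > h.py <<'E'
from station import *
import numpy as np, cv2
from scipy.optimize import least_squares
P=[(-.1,-.14),(-.1,.14),(.1,.14),(.1,-.14),(-.055,.099),(-.055,.033),(-.055,-.033),(-.055,-.099)]
def proj(n,X):
    c=vision.camera_info(n); q=(c["mtx"]@(c["R"]@X.T+np.array(c["t"])[:,None])).T
    return q[:,:2]/q[:,2:]
def w(p,xy,z=.08):
    c,s=np.cos(p[2]),np.sin(p[2]); xy=np.atleast_2d(xy)
    return np.c_[p[0]+c*xy[:,0]-s*xy[:,1],p[1]+s*xy[:,0]+c*xy[:,1],np.full(len(xy),z)]
E
python3 - <<'E'
from h import *
sc=np.array([(291,153),(523,134),(571,243),(303,268),(499,156),(444,162),(387,167),(329,172)])/2+[120,120]
sd=np.array([(382,357),(250,207),(386,150),(529,278),(298,208),(327,240),(359,275),(393,313)])/2+[140,80]
for use in (("scene",),("side",),("scene","side")):
    f=lambda p:np.concatenate([(proj(n,w(p,P))-{"scene":sc,"side":sd}[n]).ravel() for n in use])
    r=least_squares(f,[.6,0,0]); print(use,r.x.round(4),np.sqrt(np.mean(r.fun**2)).round(2))
p=r.x; np.save("case.npy",p); print(w(p,P[4:]).round(4))
# depth height check + neighbours
c=vision.camera_info("scene"); im,d=vision.grab_frame("scene")
for u in sc[4:]:
    z=d[int(u[1]),int(u[0])]; X=np.array(c["R"]).T@(z*np.linalg.inv(c["mtx"])@[u[0],u[1],1]-c["t"]); print(X.round(3))
q0=get_state()["qpos"]
a=p[2]
from scipy.spatial.transform import Rotation as R
# tool down, start orientation, jaws direction
q=get_state()["eef_rot"]; M=R.from_quat(np.r_[q[1:],q[0]]).as_matrix(); print(M.round(2))
E
```

```text
('scene',) [0.5987 0.0442 0.0284] 1.06
('side',) [0.6008 0.0446 0.044 ] 1.03
('scene', 'side') [0.6002 0.0443 0.0372] 1.11
[[ 0.5415  0.1411  0.08  ]
 [ 0.544   0.0752  0.08  ]
 [ 0.5464  0.0092  0.08  ]
 [ 0.5489 -0.0567  0.08  ]]
[0.541 0.141 0.08 ]
[0.542 0.077 0.078]
[0.545 0.01  0.079]
[ 0.546 -0.056  0.079]
[[ 0.  1. -0.]
 [ 1. -0.  0.]
 [ 0. -0. -1.]]
```

The case pose fits to about 1 px, and the depth heights of 78–80 mm agree with the 80 mm panel. I'll start feeling the plates, tip shut, in small steps with a low force cap.

```bash
cat >> h.py <<'E'
def probe(k,z0=.086,cap=9.,zmin=.0725,step=.001):
    x,y,_=w(np.load("case.npy"),P[3+k])[0]
    ctrl.movel([x,y,.098],max_speed=.15); 
    ctrl.movel([x,y,z0],max_speed=.08); ctrl.pause(.1)
    b=np.array(get_state()["contact_force"]); z=z0; log=[]; hit=False
    while z>zmin:
        z-=step; ctrl.movel([x,y,z],max_speed=.03); s=get_state()
        f=(np.array(s["contact_force"])-b)[2]; log.append((round(z*1e3,1),round(s["tcp_pos"][2]*1e3,2),round(f,1)))
        if f>cap: hit=True; break
    print("plate",k,"hit" if hit else "GAVE",log,"t",round(get_state()["time"],2)); return hit
E
python3 - <<'E'
from h import *
ctrl.close_gripper(20)
x,y,_=w(np.load("case.npy"),P[6])[0]
ctrl.movep([x,y,.1],get_state()["eef_rot"]); s=get_state(); print(s["time"],s["width"],s["tcp_pos"])
probe(3)
s=get_state(); ctrl.movel([x,y,.098]); print(get_state()["time"])
E
```

```text
1.675 0.0002483533956953936 [0.54659833 0.00922975 0.10010691]
plate 3 GAVE [(85.0, np.float64(85.15), np.float64(-0.5)), (84.0, np.float64(83.96), np.float64(-1.0)), (83.0, np.float64(82.93), np.float64(-0.3)), (82.0, np.float64(81.91), np.float64(-0.5)), (81.0, np.float64(80.92), np.float64(-0.2)), (80.0, np.float64(79.92), np.float64(-0.7)), (79.0, np.float64(78.93), np.float64(-0.5)), (78.0, np.float64(77.94), np.float64(-0.4)), (77.0, np.float64(76.93), np.float64(-0.5)), (76.0, np.float64(75.93), np.float64(-1.2)), (75.0, np.float64(74.94), np.float64(-1.2)), (74.0, np.float64(73.95), np.float64(-0.4)), (73.0, np.float64(72.93), np.float64(-0.7)), (72.0, np.float64(71.94), np.float64(-0.3))] t 5.83
6.15
```

No force was felt, although the tip went to 72 mm, which contradicts 5 N of catch friction. I'll look before going further.

Run:
```python
from h import *
im,d=vision.grab_frame("side"); s=get_state(); print(s["tcp_pos"],s["eef_rot"],s["contact_force"],s["width"])
im2,d2=vision.grab_frame("scene")
cv2.imwrite("pics/b.png",np.vstack([cv2.resize(im[60:260,200:440],None,fx=2.5,fy=2.5)[:300],cv2.resize(im2[110:280,240:480],None,fx=2.5,fy=2.5)[:300]]))
X=np.array(s["tcp_pos"])[None]; print(proj("side",X),proj("scene",X))
```

```text
[0.54652232 0.00917063 0.09805086] [2.17662607e-04 7.07165407e-01 7.07048093e-01 1.84725624e-04] [-0.60777114  0.01571197 -0.27233518] -0.0002719453621897446
[[319.08219829 212.24233275]] [[313.09902564 197.12684633]]
```

View pics/b.png

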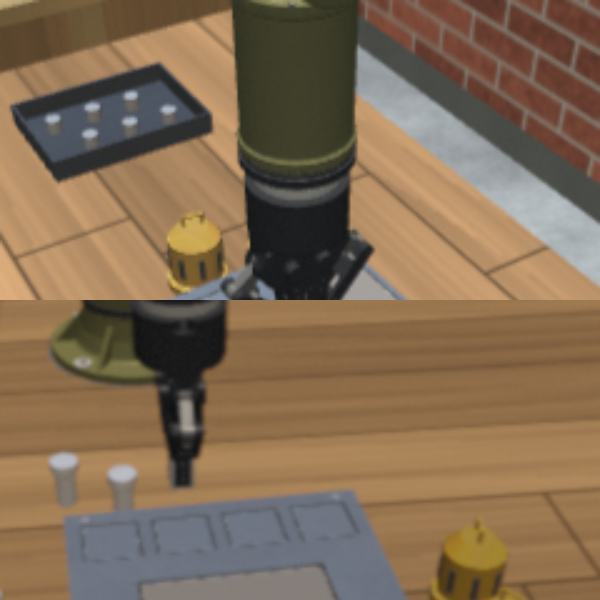

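In the scene view the fingertip is at pixel (312,185), but the reported TCP projects to (313,197), so the tip isn't where it's reported. I'll locate it with depth and the side view.

Run:
```python
from h import *
def up(n,d,u,v):
    c=vision.camera_info(n); z=d[v,u]; return (np.array(c["R"]).T@(z*np.linalg.inv(c["mtx"])@[u,v,1]-c["t"])).round(4)
im2,d2=vision.grab_frame("scene")
for v in range(172,192,2): print(v,[up("scene",d2,u,v).tolist() for u in (312,)])
im,d=vision.grab_frame("side")
cv2.imwrite("pics/c.png",cv2.resize(im[130:270,230:410],None,fx=4,fy=4,interpolation=2))
```

```text
172 [[0.5768, 0.0044, 0.1852]]
174 [[0.5598, 0.006, 0.1691]]
176 [[0.5554, 0.0064, 0.1611]]
178 [[0.5583, 0.006, 0.1579]]
180 [[0.5615, 0.0057, 0.1549]]
182 [[0.5548, 0.0063, 0.1452]]
184 [[0.559, 0.0058, 0.1428]]
186 [[0.3626, 0.0246, -0.0002]]
188 [[0.3716, 0.0237, -0.0006]]
190 [[0.3766, 0.0231, -0.0038]]
```

View pics/c.png

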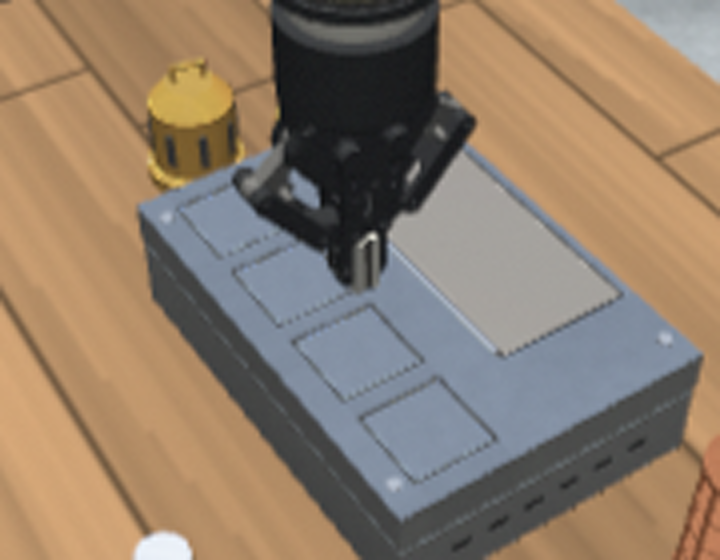

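Run:
```python
from h import *
f=lambda X:np.concatenate([proj("scene",X[None])[0]-[312.3,185.3],proj("side",X[None])[0]-[320.5,202.]])
r=least_squares(f,[.546,.009,.1]); print(r.x.round(4),r.fun.round(1))
# wrist view: height of panel below
s=get_state(); im,d=vision.grab_frame("wrist"); c=vision.camera_info("wrist"); print(np.array(c["hand_eye"]).round(4).tolist(), np.array(c["mtx"]).round(1).tolist(), ctrl.pinch_z)
cv2.imwrite("pics/w.png",im); print(s["qpos"])
```

```text
[0.5483 0.0068 0.1312] [-0.3  0.3 -0.2 -0.3]
[[0.0004, -0.9602, -0.2792, 0.0694], [1.0, 0.0004, 0.0002, -0.0013], [-0.0001, -0.2792, 0.9602, -0.1805], [0.0, 0.0, 0.0, 1.0]] [[309.7, 0.0, 316.9], [0.0, 309.7, 196.7], [0.0, 0.0, 1.0]] -0.0187
[ 0.09460962  0.48893891 -0.23233577  1.84333408  0.14739046  0.82703609
 -0.21162418]
```

View pics/w.png

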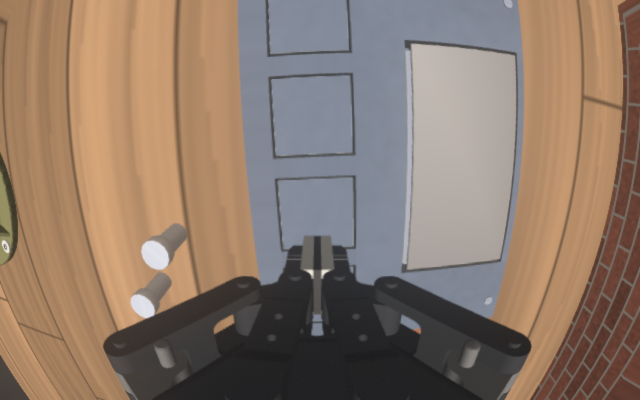

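Triangulation puts the real tip at z≈0.131 while the TCP reads 0.098. The wrist view agrees that the tip ends about 30 mm short of the nominal TCP. So plate 3 was never touched, and contact should come at a reading near 0.048. I'll check the panel height with wrist depth, then feel again and let force decide.

```bash
cat >> h.py <<'E'
def feel(k,z0,touch=2.5,cap=12.,travel=.009,zmin=.035,step=.001):
    x,y,_=w(np.load("case.npy"),P[3+k])[0]
    z=get_state()["tcp_pos"][2]
    ctrl.movel([x,y,z],max_speed=.15); ctrl.movel([x,y,z0],max_speed=.1); ctrl.pause(.1)
    b=np.mean([get_state()["contact_force"][2]]); z=z0; log=[]; zc=None; res="nothing"
    while z>zmin:
        z-=step; ctrl.movel([x,y,z],max_speed=.02); s=get_state(); f=s["contact_force"][2]-b; a=s["tcp_pos"][2]
        log.append((round(a*1e3,2),round(float(f),1)))
        if zc is None and f>touch: zc=a
        if f>cap: res="stop"; break
        if zc and zc-a>travel: res="gave"; break
    print("plate",k,res,"contact",zc,"end",round(a,4),[tuple(map(float,l)) for l in log],"t",round(get_state()["time"],2)); return zc,a
E
python3 - <<'E'
from h import *
s=get_state(); im,d=vision.grab_frame("wrist"); c=vision.camera_info("wrist"); K=c["mtx"]
from scipy.spatial.transform import Rotation as R
M=R.from_quat(np.r_[s["eef_rot"][1:],s["eef_rot"][0]]).as_matrix()
for u,v in ((312,115),(380,120),(308,25),(200,100)):
    dx,dy=u-K[0][2],v-K[1][2]; r=np.hypot(dx,dy); th=r/K[0][0]; ray=np.array([np.tan(th)*dx/r,np.tan(th)*dy/r,1])*d[v,u]
    print((u,v),(M@(np.array(c["hand_eye"])@np.r_[ray,1])[:3]+s["tcp_pos"]).round(4))
feel(3,.058)
E
```

```text
(312, 115) [0.5417 0.0748 0.082 ]
(380, 120) [0.5851 0.0723 0.0803]
(308, 25) [0.5392 0.1329 0.0827]
(200, 100) [0.4368 0.0909 0.0009]
plate 3 stop contact 0.04349833375452792 end 0.0435 [(57.34, -1.0), (55.98, -0.4), (54.92, 0.8), (53.93, -0.1), (52.95, 0.6), (51.92, -0.6), (50.93, -0.2), (49.94, 0.2), (48.93, -0.6), (47.92, -0.4), (46.93, -0.5), (45.93, -0.1), (44.92, 0.2), (43.93, -1.0), (43.5, 5.5), (43.47, 15.7)] t 11.34
```

Plate 3 is a blank: the tip stopped dead at a reading of 43.5 mm and the force rose to 16 N. That sets the panel height for the remaining plates.

Run:
```python
from h import *
for k in (2,1,4):
    p=get_state()["tcp_pos"]; ctrl.movel([p[0],p[1],.052],max_speed=.08)
    zc,a=feel(k,.0455)
    if zc and a<.0405: break
```

```text
plate 2 stop contact 0.04350803205309725 end 0.0434 [(44.53, 0.4), (43.57, 0.5), (43.51, 10.3), (43.44, 19.7)] t 13.56
plate 1 stop contact 0.042647341240086796 end 0.0364 [(44.54, -0.1), (43.51, 0.4), (42.65, 2.6), (41.56, 2.7), (40.49, 3.3), (39.41, 1.9), (38.42, 1.6), (37.41, 2.1), (36.52, 3.3), (36.42, 12.1)] t 17.28
```

Plate 1 gave way with about 3 N for 7 mm and then hit the stop, so it is the catch. I'll press it slightly firmer to seat it, then withdraw straight up and look.

Run:
```python
from h import *
p=get_state()["tcp_pos"]
ctrl.movel([p[0],p[1],.0345],max_speed=.02); s=get_state(); print(s["tcp_pos"],s["contact_force"])
ctrl.movel([p[0],p[1],.16],max_speed=.12); ctrl.movel([p[0]-.06,p[1],.2],max_speed=.15); ctrl.pause(.2)
s=get_state(); print(s["time"],s["contact_force"])
im,d=vision.grab_frame("scene"); im2,_=vision.grab_frame("side"); 
cv2.imwrite("pics/e.png",np.hstack([cv2.resize(im[110:310,190:470],None,fx=1.4,fy=1.4),cv2.resize(im2[80:360,140:532],None,fx=1,fy=1)]))
c=vision.camera_info("scene"); pc=np.load("case.npy")
m=models.masks_of("scene","door_leaf"); print(m[0]["p"],m[0]["point"])
v,u=np.nonzero((m[0]["mask"])&(d>0)); Z=d[v,u]; X=((np.linalg.inv(c["mtx"])@np.c_[u,v,np.ones(len(u))].T*Z).T-c["t"])@np.array(c["R"])
print("door z pct",np.percentile(X[:,2],[5,50,95]).round(3), "slope", np.arctan(np.polyfit(X[:,0],X[:,2],1)[0]).round(3))
```

```text
[0.54177513 0.14118227 0.03629922] [-5.49943236 -1.68211383 22.89191532]
19.5583 [ 0.85275886 -0.66338244 -0.61241036]
0.61 [336.2, 226.6]
door z pct [0.079 0.105 0.119] slope 0.519
```

View pics/e.png

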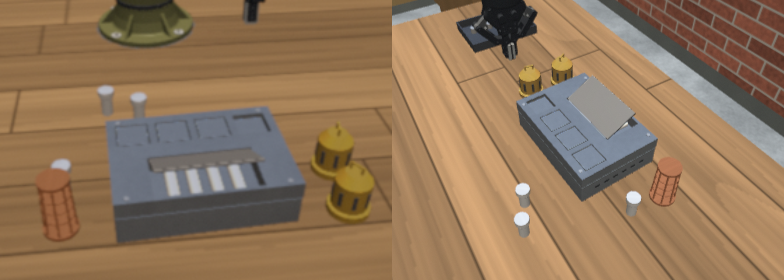

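The picture shows the door up at about 0.52 rad, plate 1 sunk at composite (250,122), and the bonnets, cage and pegs where they were. The hand is clear, so I'll hand in.

```bash
python3 -c "
from station import *
print(ticket.close_job(), get_state()['time'])"
```

```text
the job is handed in; nothing more can be done
the job is handed in; nothing more can be done
```

The battery door is open. Plate 1, at the case's +y end, is the catch; I pressed it fully in, withdrew the hand and handed in the job after about 20 s of robot time.

- **Feeling the plates:** Plates 3 and 2 did not give and were pushed to about 16 N and 20 N. Plate 1 slid 7 mm at about 3 N to its stop, and I seated it with about 23 N. I did not need to feel plate 4.
- **Last checks:** Depth readings put the door at about 0.52 rad, with its far edge about 40 mm up. In the last picture plate 1 is sunk, and the bonnets, cage and pegs stand where they were. After withdrawing, the tool read no contact force.
- **What disagreed:** The fingertips end about 36 mm short of the reported tool position. My first probe of plate 3 therefore met nothing, and for a moment looked as if the plate had given way. I confirmed the offset with the cameras, then by touch, and felt plate 3 again. Plate 1's sliding force also read lower than the stated 5 N.

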